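# Fit new drying cartridges in the gas dryer and restart it

### The arm

A 6-joint arm with a two-finger parallel gripper is mounted at the origin on a cart in front of the work surface, level with it; the furniture and walls round the work are solid. World frame = base frame: x ahead of the robot, y to its left, z up, the work surface at z = 0. Lengths are in m, angles in rad, forces in N, time in s.
With the tool pointing down it reaches from about 0.325 to 0.85 m from the base axis. Payload 15.5 kg.
Tool frame: the origin (TCP) lies at the very end of the fingers, on their centre line; the grasp point (between the pads) lies behind it (ctrl.pinch_z is the z of the grasp point in the tool frame, in m); z points along the fingers, y is the line along which they close (so a half turn about z gives the same grasp; the last joint's range is limited). The gripper opens to 91 mm and grips with 3 to 60 N. Pads are 32 mm wide; open, the fingers measure 118 mm over their backs; the gripper's body (76 mm by 178 mm) begins 60 mm behind the grasp point.
Start: joints at [1.145, 0.494, 1.345, -0, 1.302, -0.096], TCP at [0.203, 0.591, 0.214] pointing down, gripper open.
Joint ranges: [-2.91, 2.91], [-0.82, 2.16], [0.22, 2.67], [-1.22, 4.37], [0.12, 2.79], [-3.08, 3.08]. Speed limits (rad/s): [1.89, 1.89, 2.57, 3.01, 3.01, 3.01].

### API

Orientations are given as a 3x3 rotation matrix whose columns are the frame's x, y, z axes.
In Python, from workcell import telemetry, optics, ctrl gives the robot as it stands. The module is installed in compiled form; this text tells all that it offers.
- The arm moves only by the tool drive_tool, never from a script. Its argument "series" is text: rows parted by semicolons, each of 7 numbers parted by spaces: the shift along the tool's x, y, z normalised to -1 to 1, where 1 is 0.75 m, then the turn, a rotation vector about the tool's x, y, z normalised to -1 to 1, where 1 is 45 degrees, then the opening, from -1 (shut) to 1 (fully open). In form: x y z ax ay az gripper; .... A call has 1 to 20 rows; each row is the pose to reach, as a shift and turn from the pose commanded when the call began, along the tool's axes at that moment; what a row does not reach only later rows make up. A row lasts 1/8 s, in which the tool goes at most 62.5 mm and 10.7 degrees, less where a joint would pass 70% of its speed; a pose out of reach is approached as far as the arm can. A call with a number of a shift or a turn outside -1 to 1 is refused whole. A call with a gripper value outside its range is refused whole. The fingers move at their own pace and stop on an object; the grip force is fixed at half the most. Time passes only in rows, so rows that repeat a pose let the fingers close. It gives the time, the measured TCP pose, the force, the opening and the grip force at its end, in the units of the state.
- telemetry.observe(): the state, without advancing time (a new reading comes with each control period).
- optics.snapshot(name): name is "side" or "top" or "wrist"; returns the picture (400x640x3 uint8, red, green, blue); there is no depth.
- optics.camera_params(name): a dict with "fx", "fy", "cx", "cy" (pixels), "extrinsics" (4x4, takes a point from camera to world coordinates); the wrist camera has in their place "T_tool_cam" (4x4, takes a point from camera to tool coordinates, whose origin is the TCP and whose axes are the flange's). Camera axes: x right, y down, z forward; pixel columns grow to the right and rows downward; lengths in m; the calibration is good to about 2 mm. The wrist camera is an equidistant fisheye: a pixel r from the principal point sees the ray r / f radians off the axis. A picture is of the moment at which its call begins: read the wrist's pose just before it. camera_params takes no time and is no camera call.
- ctrl.hand_in(): hands the job in; it is judged then, once.
The state is a dict: "t": time; "joint_positions": joint angles; "dq": joint speeds; "joint_efforts": joint torques, N m; "position": TCP position; "ee_rot": TCP orientation; "ft_force": force on the tool from outside, world axes, zero at the start; "moment": the same for the moment, N m; "gripper_width": opening from 0.0 (shut) to 1.0 (fully open); "grip_force": force on a finger pad.
Only numpy, scipy, OpenCV 4.12 (cv2) and the standard library are available. Lean on these libraries where they do the work, as an engineer would, in place of code of your own. Each camera call takes 0.05 s, during which the arm holds its last target. There are 200 camera calls.

### The job

Fit the gas dryer with fresh cartridges: press the round key to pause it, then snap every drying cartridge that lies on the bench into a bay of its own in the clip rack, nozzle towards the manifold block, pushing each one down until it clicks past its clips and sits fully home, and not leaning on it hard after that. When all are in, restart it: press the square key, then the round key once more, then the long bar key. Press only one key at a time, push each well down, and leave the other things on the bench where they are.

Things in the scene. Friction and masses are not known exactly. Their poses are not given: they have to be found in the camera images.
- rack: Clip rack, fixed: 185 x 236 mm base plate 8 mm thick, grey manifold block along its far edge (x = 93 to 115 mm, 70 mm high, brass unions to 82 mm). Origin on the bench under the middle bay's seat; x to the manifold, y along the row, z up. Three equal bays 75 mm apart in y; each has two spring clips, at x = -42 and +42 mm. Between clips (x -35 to +35) there is room for fingers: only a rail 19 mm high.
- saddles: The rack's six grey saddle blocks, one in each clip, tops 30 mm above the bench; origin and axes as the rack's. A clip (14 mm wide in x) is two white rounded noses over the saddle, radius 4 mm, centres 56 mm above the bench, 23 mm clear between them, on sprung steel jaws with flared lips up to 67 mm high; it opens by itself when a barrel is pushed down between the noses.
- bay_left (a point): Seat of the left (+y) bay: the point where the centre of a fully seated cartridge's barrel lies, 45 mm above the bench, midway between the two clips; axes as the rack's (x along the seated cartridge to the manifold).
- bay_mid (a point): Seat of the middle bay: the point where the centre of a fully seated cartridge's barrel lies, 45 mm above the bench, midway between the two clips; axes as the rack's (x along the seated cartridge to the manifold).
- bay_right (a point): Seat of the right (-y) bay: the point where the centre of a fully seated cartridge's barrel lies, 45 mm above the bench, midway between the two clips; axes as the rack's (x along the seated cartridge to the manifold).
- cartridge_0: Drying cartridge (None if absent; 2 or 3 are there), 0.1 to 0.2 kg: white barrel 30 mm in diameter, grey square caps 34 x 34 x 12 mm at 54 to 66 mm from the middle, thin brass nozzle (9 mm diameter) on the +x end. Lies on the flats of its caps; origin on its underside at mid length, x to the nozzle. Seated, its caps lie outside the clips with 5 mm end play either way.
- cartridge_0_axis (a point): Middle of the barrel, on its axis, 17 mm above the cartridge's underside; axes as the cartridge's. Laid on a bay's noses it is about 67 mm above the bench; pressed down it meets a peak of about 11 N, then snaps on to the saddles (45 mm) and is held there. Pulling it out takes about as much.
- cartridge_0_tip (a point): End of the cartridge's nozzle, on the axis, 84 mm from the middle.
- cartridge_1: Drying cartridge (None if absent; 2 or 3 are there), 0.1 to 0.2 kg: white barrel 30 mm in diameter, grey square caps 34 x 34 x 12 mm at 54 to 66 mm from the middle, thin brass nozzle (9 mm diameter) on the +x end. Lies on the flats of its caps; origin on its underside at mid length, x to the nozzle. Seated, its caps lie outside the clips with 5 mm end play either way.
- cartridge_1_axis (a point): Middle of the barrel, on its axis, 17 mm above the cartridge's underside; axes as the cartridge's. Laid on a bay's noses it is about 67 mm above the bench; pressed down it meets a peak of about 11 N, then snaps on to the saddles (45 mm) and is held there. Pulling it out takes about as much.
- cartridge_1_tip (a point): End of the cartridge's nozzle, on the axis, 84 mm from the middle.
- cartridge_2: Drying cartridge (None if absent; 2 or 3 are there), 0.1 to 0.2 kg: white barrel 30 mm in diameter, grey square caps 34 x 34 x 12 mm at 54 to 66 mm from the middle, thin brass nozzle (9 mm diameter) on the +x end. Lies on the flats of its caps; origin on its underside at mid length, x to the nozzle. Seated, its caps lie outside the clips with 5 mm end play either way.
- cartridge_2_axis (a point): Middle of the barrel, on its axis, 17 mm above the cartridge's underside; axes as the cartridge's. Laid on a bay's noses it is about 67 mm above the bench; pressed down it meets a peak of about 11 N, then snaps on to the saddles (45 mm) and is held there. Pulling it out takes about as much.
- cartridge_2_tip (a point): End of the cartridge's nozzle, on the axis, 84 mm from the middle.
- strip: Control strip of the dryer: grey plate 75 x 190 x 10 mm (a dark ridge on its far long edge, 21 mm high), fixed for this run, carrying three black key modules (48 x 52 mm, tops 34 mm above the bench) side by side, 57 mm apart; which module is where changes. Origin under its centre, x away from the robot, y along the row.
- round_key_top (a point): Middle of the top of the key that is round, 26 mm in diameter, light grey, 48 mm above the bench when up.
- round_key (a joint): Travel of that key, m: 0 up, 0.006 fully down; springs back. Full travel takes about 5 N; counts as pressed from 0.004.
- square_key_top (a point): Middle of the top of the key that is square, 24 x 24 mm, light grey, 48 mm above the bench when up.
- square_key (a joint): Travel of that key, m: 0 up, 0.006 fully down; springs back. Full travel takes about 5 N; counts as pressed from 0.004.
- bar_key_top (a point): Middle of the top of the key that is a long bar, 13 x 42 mm (long in y), light grey, 48 mm above the bench when up.
- bar_key (a joint): Travel of that key, m: 0 up, 0.006 fully down; springs back. Full travel takes about 5 N; counts as pressed from 0.004.
- tape_roll: Bystander: dark roll of tape, 51 x 48 x 19 mm, to the left of the control strip.
- screwdriver: Bystander: screwdriver, 108 x 18 x 18 mm, to the left of the cartridges.

How it is judged:
By the outcome, as a careful person would: the job done as asked, in the order asked, and still so for the second after the job is handed in, with the robot touching nothing.
Of cartridge_0, cartridge_1, cartridge_2 only 2 to 3 are there at a start; the rules pass over those that are not, and their reading is None.
At some moment in a run one of cartridge_0, cartridge_1, cartridge_2 may be knocked a few centimetres aside while the robot is not near it.
Once in a run the grip may slacken for a moment while it holds something.
It also fails if it takes over 210 s, if anything falls off the work surface, if the arm or the gripper's body presses on something with over 40 N, if the wrist force passes 120 N, or if a joint passes its speed limit or range.

## Working session

There is one attempt and no reset: what is moved stays moved. The work goes in short steps, Python scripts to look and compute and a tool call to move; the robot and the scene stay as the last step left them, time stands still between calls to the robot, and variables do not carry over. Pictures are saved under pics/ and viewed, at most 14 in all, crops included, and the job is handed in when it is done.

Besides the shell and the picture viewer there is one more tool, called after ">>>" by a JSON object that holds its "method" and its "body". drive_tool: Moves the arm, as the interface text tells. Scaled input: -1 to 1 covers 0.75 m each way for a shift and 45 degrees each way for a turn. Its arguments: {"type":"object","properties":{"series":{"type":"string"}},"required":["series"]}

```bash
mkdir -p pics; cat > h.py <<'E'
import numpy as np, cv2
from workcell import telemetry, optics, ctrl
def shot(n, f=None):
    im=optics.snapshot(n); 
    if f: cv2.imwrite('pics/'+f, im[:,:,::-1])
    return im
def ray(n,u,v,st=None):
    p=optics.camera_params(n)
    if n=='wrist':
        a=np.array([(u-p['cx']),(v-p['cy'])]);r=np.hypot(*a);th=r/p['fx']
        d=np.array([*(a/max(r,1e-9)*np.sin(th)),np.cos(th)])
        T=np.eye(4);T[:3,:3]=st['ee_rot'];T[:3,3]=st['position'];T=T@np.array(p['T_tool_cam'])
    else:
        d=np.array([(u-p['cx'])/p['fx'],(v-p['cy'])/p['fy'],1]);T=np.array(p['extrinsics'])
    return T[:3,3],T[:3,:3]@d
def pt(n,u,v,z,st=None):
    o,d=ray(n,u,v,st); return o+d*(z-o[2])/d[2]
E
python3 - <<'E'
from h import *
np.set_printoptions(precision=4,suppress=True)
s=telemetry.observe();print(s, ctrl.pinch_z)
for n in('top','side','wrist'):
    shot(n,n+'0.png');print(n,optics.camera_params(n))
E
```

```text
{'t': 0.0, 'joint_positions': array([ 1.1445,  0.4942,  1.3461,  0.    ,  1.3025, -0.0955]), 'dq': array([-0.0004, -0.0008,  0.0008, -0.0004, -0.0006, -0.0003]), 'joint_efforts': array([ -0.001 , -87.8877, -38.1836,   0.0704,   0.0541,  -0.0001]), 'position': array([0.2028, 0.5908, 0.2133]), 'ee_rot': array([[-0.9458,  0.3248, -0.0005],
       [ 0.3248,  0.9458, -0.0011],
       [ 0.0001, -0.0012, -1.    ]]), 'ft_force': array([-0.1928, -0.8535,  0.2779]), 'moment': array([-0.0084,  0.0118,  0.0304]), 'grip_force': 0.0, 'gripper_width': 1.0010416244784026} -0.0188
top {'fx': 422.9429353101222, 'fy': 422.9429353101222, 'cx': 318.85944774990435, 'cy': 202.97757154094063, 'extrinsics': array([[ 0.0018, -0.9829,  0.1842,  0.3288],
       [-1.    , -0.0004,  0.0077, -0.0622],
       [-0.0075, -0.1842, -0.9829,  1.1184],
       [ 0.    ,  0.    ,  0.    ,  1.    ]])}
side {'fx': 392.62094679936644, 'fy': 392.62094679936644, 'cx': 318.9702629095235, 'cy': 199.74653427793513, 'extrinsics': array([[-0.9666, -0.1581,  0.2018,  0.3095],
       [-0.256 ,  0.5568, -0.7902,  0.7625],
       [ 0.0126, -0.8155, -0.5786,  0.6551],
       [ 0.    ,  0.    ,  0.    ,  1.    ]])}
wrist {'fx': 309.70691628693146, 'fy': 309.70691628693146, 'cx': 319.71152863156635, 'cy': 204.70875184303603, 'T_tool_cam': array([[ 0.0003, -0.965 , -0.2624,  0.0745],
       [ 1.    ,  0.0002,  0.0005,  0.    ],
       [-0.0004, -0.2624,  0.965 , -0.1714],
       [ 0.    ,  0.    ,  0.    ,  1.    ]])}
```

View pics/top0.png

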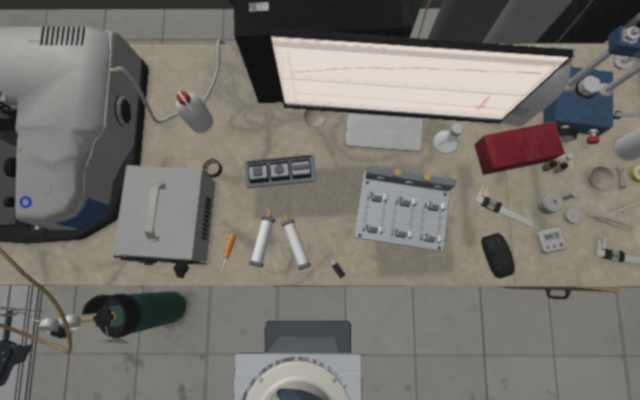

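View pics/side0.png

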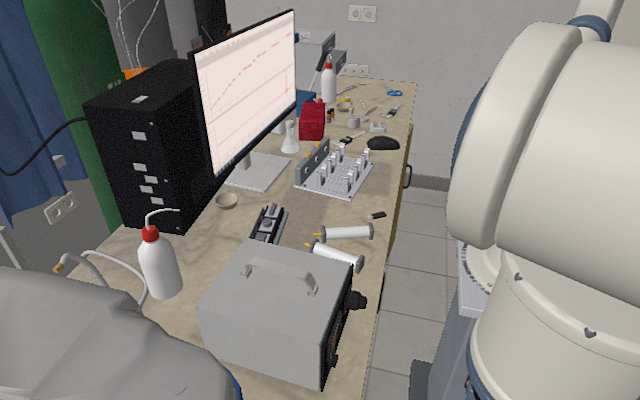

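The top view shows two cartridges (centres near px (261,242) and (296,244), nozzles upward/away from the robot). It also shows the strip at (280,171), the rack at (404,212), the screwdriver at (228,250) and the tape at (212,168). I'll enlarge that area.

```bash
python3 - <<'E'
from h import *
im=cv2.imread('pics/top0.png')[145:280,215:465]
cv2.imwrite('pics/top0c.png',cv2.resize(im,None,fx=3.2,fy=3.2,interpolation=cv2.INTER_CUBIC))
E
```

```text
(no output)
```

View pics/top0c.png

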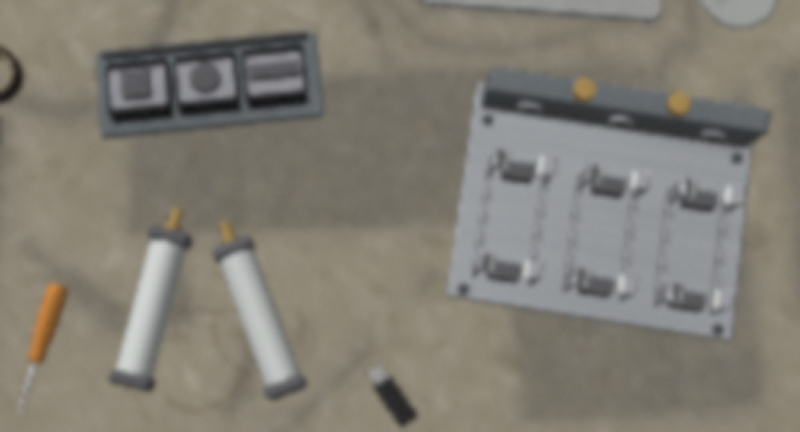

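The crop shows, from left (+y) to right, the square (136,82), round (206,77) and bar (274,70) keys. The cartridge caps are at (169,236)/(132,381) and (234,248)/(286,385). The rack plate corners are at (483,88), (449,292), (730,338) and (750,150).

```bash
python3 - <<'E'
from h import *
np.set_printoptions(precision=4,suppress=True)
def P(c,r,z): return pt('top',215+(c+.5)/3.2-.5,145+(r+.5)/3.2-.5,z)
for n,c,r in(('sq',136,82),('rd',206,77),('bar',274,70)): print(n,P(c,r,.048))
for a,b in(((169,236),(132,381)),((234,248),(286,385))):
    p,q=P(*a,.030),P(*b,.030);d=p-q;print('cart',(p+q)/2,np.hypot(*d[:2]),np.degrees(np.arctan2(d[1],d[0])))
S=[P(c,r,.008) for c,r in((487,120),(737,158),(717,329),(463,289))]
print(np.array(S)); e=S[0]-S[1];f=S[0]-S[3];g=S[1]-S[2]
print('rack mid',sum(S)/4,[ (np.hypot(*v[:2]),np.degrees(np.arctan2(v[1],v[0]))) for v in(e,f,g,S[3]-S[2])])
E
```

```text
sq [0.6163 0.1077 0.048 ]
rd [0.6205 0.0505 0.048 ]
bar [ 0.6264 -0.0051  0.048 ]
cart [0.4334 0.0933 0.03  ] 0.11990959801102778 -12.871002289795168
cart [0.427  0.0053 0.03  ] 0.11821400410471038 21.402162078040934
[[ 0.594  -0.1827  0.008 ]
 [ 0.5614 -0.391   0.008 ]
 [ 0.4187 -0.3671  0.008 ]
 [ 0.4512 -0.1603  0.008 ]]
rack mid [ 0.5063 -0.2753  0.008 ] [(np.float64(0.21079336139335791), np.float64(81.09715796060121)), (np.float64(0.14449856695833185), np.float64(-8.935862084205832)), (np.float64(0.14467841496395004), np.float64(-9.493122116392092)), (np.float64(0.20938620941400557), np.float64(81.05003929879885))]
```

```bash
cat >> h.py <<'E'
from scipy.spatial.transform import Rotation as Ro
def go(x,y,z,yaw,st=None):
    "yaw = direction of tool x, deg; prints normalised move"
    s=st or telemetry.observe();R=s['ee_rot'];a=np.radians(yaw)
    T=np.array([[np.cos(a),np.sin(a),0],[np.sin(a),-np.cos(a),0],[0,0,-1]])
    d=R.T@(np.array([x,y,z])-s['position'])/.75
    w=Ro.from_matrix(R.T@T).as_rotvec()/(np.pi/4)
    print('go',np.round(d,4),np.round(w,4))
E
python3 - <<'E'
from h import *
go(.203,.591,.45,161)
go(.60,.05,.45,185)
go(.60,.05,.20,185)
E
```

```text
go [-1.000e-04 -1.000e-04 -3.154e-01] [-0.0012 -0.0001  0.001 ]
go [-0.735  -0.5104 -0.315 ] [-1.200e-03 -4.000e-04 -5.323e-01]
go [-0.735  -0.51    0.0184] [-1.200e-03 -4.000e-04 -5.323e-01]
```

>>> {"method": "drive_tool", "body": {"series": "0 0 -0.08 0 0 0 -1; 0 0 -0.16 0 0 0 -1; 0 0 -0.24 0 0 0 -1; 0 0 -0.315 0 0 0 -1; 0 0 -0.315 0 0 0 -1; -0.735 -0.51 -0.315 0 0 -0.532 -1; -0.735 -0.51 -0.315 0 0 -0.532 -1; -0.735 -0.51 -0.315 0 0 -0.532 -1; -0.735 -0.51 -0.315 0 0 -0.532 -1; -0.735 -0.51 -0.315 0 0 -0.532 -1; -0.735 -0.51 -0.315 0 0 -0.532 -1; -0.735 -0.51 -0.315 0 0 -0.532 -1; -0.735 -0.51 -0.315 0 0 -0.532 -1; -0.735 -0.51 -0.315 0 0 -0.532 -1; -0.735 -0.51 -0.315 0 0 -0.532 -1; -0.735 -0.51 -0.315 0 0 -0.532 -1; -0.735 -0.51 -0.315 0 0 -0.532 -1; -0.735 -0.51 -0.315 0 0 -0.532 -1; -0.735 -0.51 -0.315 0 0 -0.532 -1"}}

```text
t: 2.52
position: [0.5995, 0.0513, 0.4502]
ee_rot: [[-0.996, -0.088, -0.0], [-0.088, 0.996, 0.0], [0.0, 0.0, -1.0]]
ft_force: [0.1, 0.7, -0.7]
gripper_width: 0.004
grip_force: 0.0
```

```bash
python3 - <<'E'
from h import *
s=telemetry.observe(); np.save('s1.npy',s,allow_pickle=True)
shot('wrist','w1.png')
E
```

```text
(no output)
```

View pics/w1.png

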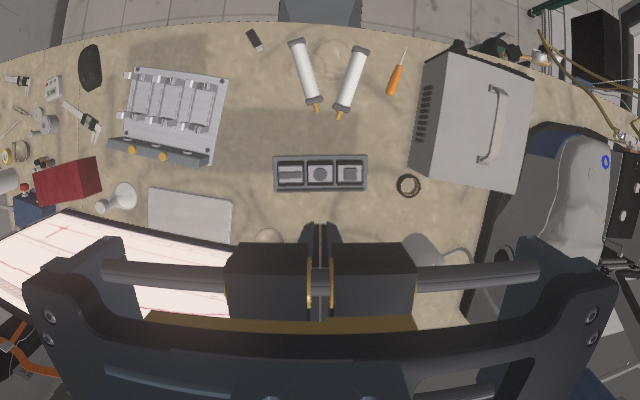

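The wrist view shows the keys bar (291,174), round (320,174) and square (349,174). Cartridge caps are at (363,51)/(343,110) and (297,42)/(314,104), and the fingertips are at (320,225).

```bash
python3 - <<'E'
from h import *
np.set_printoptions(precision=4,suppress=True)
s=np.load('s1.npy',allow_pickle=True).item()
for n,u,v in(('sq',349,174),('rd',320,174),('bar',291,174)): print(n,pt('wrist',u,v,.048,s))
for a,b in(((343,109),(363,51)),((314,104),(297,42))):
    p,q=[pt('wrist',*k,.028,s) for k in(a,b)];d=p-q;print('cart',(p+q)/2,np.hypot(*d[:2]),np.degrees(np.arctan2(d[1],d[0])))
go(.62,.0505,.07,185)
E
```

```text
sq [0.6162 0.1086 0.048 ]
rd [0.6212 0.0543 0.048 ]
bar [0.6259 0.     0.048 ]
cart [0.4363 0.1008 0.028 ] 0.12142040514653624 -13.282368438790654
cart [0.4312 0.0099 0.028 ] 0.127066889337442 19.804929703372157
go [-0.027  -0.0036  0.5071] [0.0001 0.0002 0.0015]
```

>>> {"method": "drive_tool", "body": {"series": "-0.029 -0.001 0.08 0 0 0 -1; -0.029 -0.001 0.16 0 0 0 -1; -0.029 -0.001 0.24 0 0 0 -1; -0.029 -0.001 0.32 0 0 0 -1; -0.029 -0.001 0.4 0 0 0 -1; -0.029 -0.001 0.46 0 0 0 -1; -0.029 -0.001 0.5 0 0 0 -1; -0.029 -0.001 0.52 0 0 0 -1; -0.029 -0.001 0.53 0 0 0 -1; -0.029 -0.001 0.538 0 0 0 -1; -0.029 -0.001 0.542 0 0 0 -1; -0.029 -0.001 0.544 0 0 0 -1; -0.029 -0.001 0.544 0 0 0 -1"}}

```text
t: 4.2
position: [0.6224, 0.0516, 0.0427]
ee_rot: [[-0.996, -0.087, 0.001], [-0.087, 0.996, 0.0], [-0.001, 0.0, -1.0]]
ft_force: [1.3, 3.0, 4.8]
gripper_width: 0.005
grip_force: 2.2
```

>>> {"method": "drive_tool", "body": {"series": "0 0 0.001 0 0 0 -1; 0 0 0.0015 0 0 0 -1"}}

```text
t: 4.45
position: [0.6225, 0.0515, 0.0419]
ee_rot: [[-0.996, -0.087, 0.002], [-0.087, 0.996, 0.0], [-0.002, -0.0, -1.0]]
ft_force: [-1.4, 3.0, 16.0]
gripper_width: 0.004
grip_force: 8.1
```

```bash
python3 - <<'E'
from h import *
go(.435,.097,.20,167);go(.435,.097,.10,167)
E
```

```text
go [ 0.2435  0.0821 -0.2111] [2.000e-04 2.000e-03 3.997e-01]
go [ 0.2437  0.0821 -0.0778] [2.000e-04 2.000e-03 3.997e-01]
```

>>> {"method": "drive_tool", "body": {"series": "0 0 -0.03 0 0 0 -1; 0 0 -0.1 0 0 0 -1; 0 0 -0.16 0 0 0 -1; 0.08 0 -0.24 0 0 0.11 -1; 0.15 0.02 -0.25 0 0 0.11 -1; 0.15 0.02 -0.25 0 0 0.11 -1; 0.15 0.02 -0.25 0 0 0.11 -1"}}

```text
t: 5.32
position: [0.5083, 0.0566, 0.2289]
ee_rot: [[-1.0, -0.001, 0.001], [-0.001, 1.0, -0.0], [-0.001, -0.0, -1.0]]
ft_force: [0.6, 0.4, 0.6]
gripper_width: 0.005
grip_force: 0.0
```

```bash
python3 - <<'E'
from h import *
s=telemetry.observe(); np.save('s2.npy',s,allow_pickle=True)
print(s['position'],s['t'],s['ft_force'])
im=shot('wrist')
cv2.imwrite('pics/w2.png',cv2.resize(im[0:300,140:540],None,fx=2,fy=2,interpolation=cv2.INTER_CUBIC)[:,:,::-1])
E
```

```text
[0.50834386 0.05656306 0.22890163] 5.325 [0.60872922 0.38878994 0.64870482]
```

View pics/w2.png

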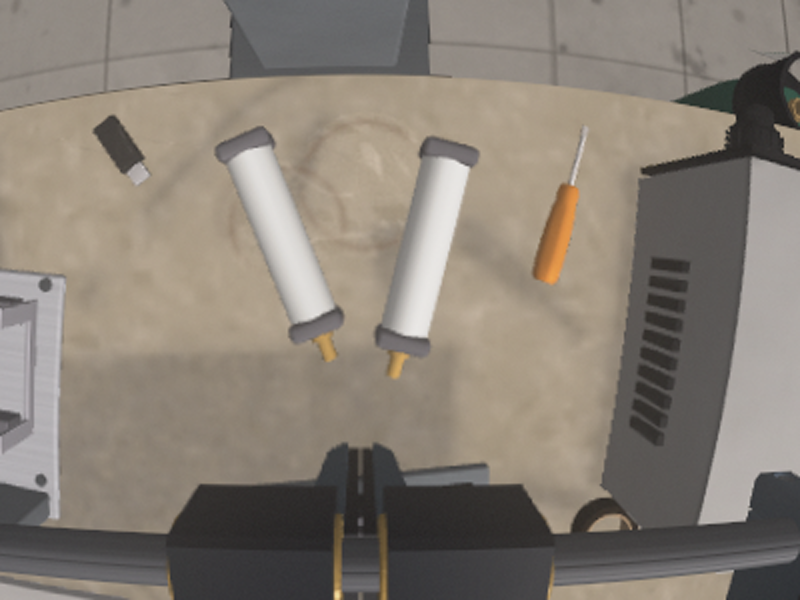

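The view shows cartridge A, with caps at crop px (450,151) and (403,343), and cartridge B at (246,145) and (316,323). Both are undisturbed.

```bash
cat >> h.py <<'E'
def carts(im,st,n='wrist',z=.017,xr=(.28,.62),yr=(-.12,.22),show=True):
    hsv=cv2.cvtColor(im,cv2.COLOR_RGB2HSV)
    m=cv2.inRange(hsv,(0,0,165),(180,30,255)); m=cv2.morphologyEx(m,cv2.MORPH_OPEN,np.ones((3,3)))
    out=[]
    for c in cv2.findContours(m,cv2.RETR_EXTERNAL,cv2.CHAIN_APPROX_NONE)[0]:
        if cv2.contourArea(c)<300: continue
        w=np.array([pt(n,u,v,z,st)[:2] for u,v in c[:,0]])
        (cx,cy),(a,b),t=cv2.minAreaRect((w*1000).astype(np.float32))
        if not(xr[0]<cx/1e3<xr[1] and yr[0]<cy/1e3<yr[1]): continue
        if a<b: t+=90
        yaw=(t+90)%180-90
        if show: print('cart c=(%.4f %.4f) L=%.0f W=%.0f yaw=%.1f'%(cx/1e3,cy/1e3,max(a,b),min(a,b),yaw))
        out.append((cx/1e3,cy/1e3,yaw))
    return out
E
python3 - <<'E'
from h import *
s=np.load('s2.npy',allow_pickle=True).item()
im=shot('wrist'); carts(im,s)
# caps + tip by hand
f=lambda c,r,z:pt('wrist',140+c/2,r/2,z,s)[:2]
for t,b in(((394,376),(450,151)),((332,360),(246,145))):
    print('tip',f(*t,.017))
go(.435,.095,.25,167)
E
```

```text
cart c=(0.4341 0.1007) L=115 W=23 yaw=-12.8
cart c=(0.4245 0.0088) L=115 W=28 yaw=21.3
tip [0.51632303 0.07881459]
tip [0.50606552 0.03964599]
go [ 0.0991  0.0515 -0.0292] [-2.000e-04  0.000e+00  2.896e-01]
```

```bash
python3 - <<'E'
from h import *
go(.4345,.0985,.14,167.2)
E
```

```text
go [0.0998 0.0562 0.1175] [-2.000e-04  0.000e+00  2.852e-01]
```

>>> {"method": "drive_tool", "body": {"series": "0.05 0.028 0.06 0 0 0.15 0.3; 0.1 0.056 0.118 0 0 0.285 0.3; 0.1 0.056 0.118 0 0 0.285 0.3; 0.1 0.056 0.118 0 0 0.285 0.3"}}

```text
t: 5.92
position: [0.4348, 0.0985, 0.1398]
ee_rot: [[-0.975, 0.22, 0.0], [0.22, 0.975, -0.0], [-0.0, -0.0, -1.0]]
ft_force: [0.2, -0.3, 0.8]
gripper_width: 0.412
grip_force: 0.0
```

```bash
python3 - <<'E'
from h import *
s=telemetry.observe();print(s['position'],s['gripper_width'])
im=shot('wrist');carts(im,s)
cv2.imwrite('pics/w3.png',im[:,:,::-1])
E
```

```text
[0.43479699 0.09853614 0.13980679] 0.41196867419418387
cart c=(0.4226 0.0049) L=104 W=30 yaw=21.2
cart c=(0.4384 0.0987) L=115 W=25 yaw=-13.3
```

View pics/w3.png

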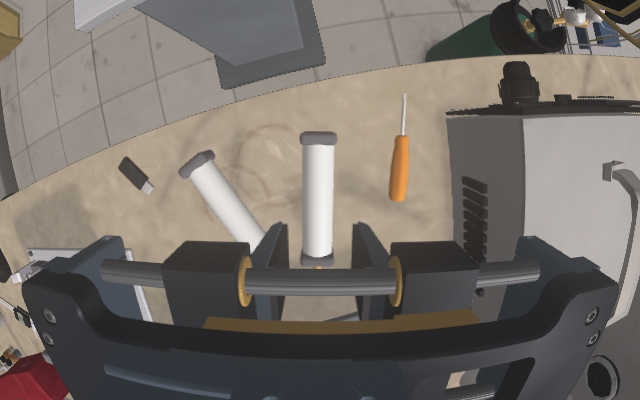

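The cartridge lies centred between the fingers (u≈318) and parallel to them, so I'll descend and grip.

>>> {"method": "drive_tool", "body": {"series": "0 0 0.05 0 0 0 0.3; 0 0 0.11 0 0 0 0.3; 0 0 0.16 0 0 0 0.3; 0 0 0.178 0 0 0 0.3; 0 0 0.178 0 0 0 0.3; 0 0 0.178 0 0 0 -1; 0 0 0.178 0 0 0 -1; 0 0 0.178 0 0 0 -1; 0 0 0.178 0 0 0 -1; 0 0 0.178 0 0 0 -1; 0 0 0.178 0 0 0 -1"}}

```text
t: 7.35
position: [0.4338, 0.0986, 0.0071]
ee_rot: [[-0.975, 0.221, 0.001], [0.221, 0.975, 0.0], [-0.001, 0.0, -1.0]]
ft_force: [-1.0, -0.3, 11.7]
gripper_width: 0.324
grip_force: 30.0
```

>>> {"method": "drive_tool", "body": {"series": "0 0 -0.02 0 0 0 -1; 0 0 -0.06 0 0 0 -1; 0 0 -0.12 0 0 0 -1; 0 0 -0.2 0 0 0 -1; 0 0 -0.28 0 0 0 -1; 0 0 -0.28 0 0 0 -1"}}

```text
t: 8.1
position: [0.4354, 0.0988, 0.2205]
ee_rot: [[-0.975, 0.221, 0.008], [0.221, 0.975, 0.001], [-0.007, 0.002, -1.0]]
ft_force: [-0.2, -0.0, -2.8]
gripper_width: 0.324
grip_force: 30.0
```

```bash
python3 - <<'E'
from h import *
s=telemetry.observe();print(s['position'],s['gripper_width'],s['grip_force'],s['ft_force'])
im=cv2.imread('pics/w1.png')[55:180,95:245]
cv2.imwrite('pics/w1c.png',cv2.resize(im,None,fx=4.8,fy=4.8,interpolation=cv2.INTER_CUBIC))
E
```

```text
[0.43542338 0.09882075 0.220539  ] 0.3241275738358074 29.987427592277527 [-1.66243176e-01 -6.52876002e-04 -2.84445305e+00]
```

View pics/w1c.png

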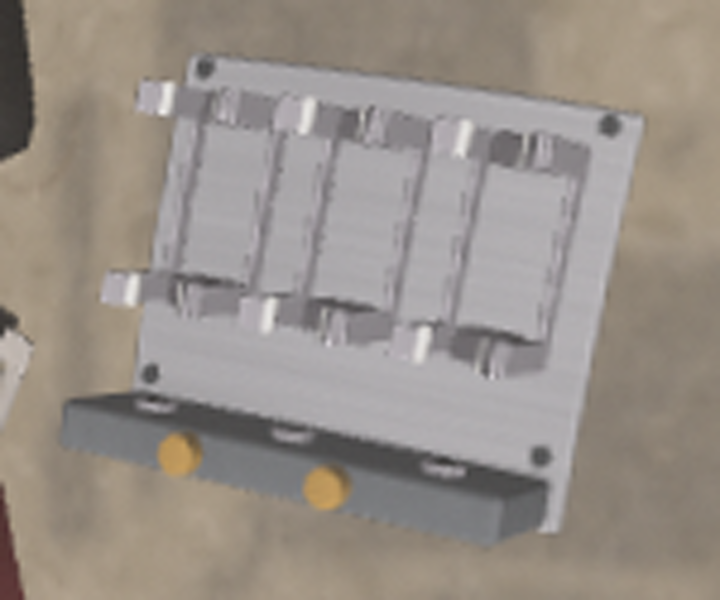

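The crop shows the plate corners at (190,55), (643,115) and (555,532). The right-jaw noses are at about (165,98), (308,115), (463,137) near and (130,290), (267,314), (423,342) far.

```bash
python3 - <<'E'
from h import *
np.set_printoptions(precision=4,suppress=True)
s=np.load('s1.npy',allow_pickle=True).item()
W=lambda c,r,z:pt('wrist',95+(c+.5)/4.8-.5,55+(r+.5)/4.8-.5,z,s)[:2]
T=lambda c,r,z:pt('top',215+(c+.5)/3.2-.5,145+(r+.5)/3.2-.5,z)[:2]
def fit(n,M,D):
    M=np.array(M,float);D=np.array(D);mc,dc=M.mean(0),D.mean(0)
    H=(M-mc).T@(D-dc);a=np.arctan2(H[0,1]-H[1,0],H[0,0]+H[1,1]);R=np.array([[np.cos(a),-np.sin(a)],[np.sin(a),np.cos(a)]])
    o=dc-R@mc;print(n,o,np.degrees(a),'res mm',np.round(((M@R.T+o)-D)*1e3,1).tolist())
cor=[(-70,-118),(-70,118),(115,118)]
cor=np.array(cor)/1e3
fit('W cor',cor,[W(190,57,.008),W(643,115,.008),W(555,532,.008)])
fit('T cor',cor[:2],[T(730,338,.008),T(449,294,.008)])
no=np.array([(-42,-75),(-42,0),(-42,75),(42,-75),(42,0),(42,75)])/1e3-[0,.0115]
fit('W nose',no,[W(*p,.056) for p in((165,98),(308,115),(463,137),(130,290),(267,314),(423,342))])
fit('T nose',no,[T(*p,.058) for p in((727,300),(625,287),(530,271),(726,200),(634,183),(542,167))])
print('screws mid T x from near edge? W screws',np.mean([W(205,68,.008),W(611,125,.008),W(540,456,.008),W(150,374,.008)],axis=0))
E
```

```text
W cor [ 0.4977 -0.2722] -8.711493226467184 res mm [[-1.5, -1.4], [-0.5, 0.1], [2.0, 1.4]]
T cor [ 0.4984 -0.2738] -8.888470614362186 res mm [[-0.4, -2.3], [0.4, 2.3]]
W nose [ 0.4935 -0.2758] -8.833740369594256 res mm [[0.4, 0.8], [0.2, -1.1], [0.2, -0.6], [-0.4, 1.2], [-0.4, 0.7], [-0.0, -1.1]]
T nose [ 0.4909 -0.2775] -8.27917093112192 res mm [[-0.4, 5.3], [0.3, 0.1], [-1.5, 0.1], [3.2, -3.5], [0.3, -1.7], [-1.9, -0.3]]
screws mid T x from near edge? W screws [ 0.5065 -0.2748]
```

```bash
python3 - <<'E'
from h import *
go(.507,-.199,.22,171.2)
go(.507,-.199,.10,171.2)
E
```

```text
go [-0.1809 -0.3662  0.0012] [ 0.0027  0.0093 -0.0884]
go [-0.1797 -0.3665  0.1612] [ 0.0027  0.0093 -0.0884]
```

>>> {"method": "drive_tool", "body": {"series": "-0.04 -0.07 0 0 0 -0.02 -1; -0.08 -0.15 0 0 0 -0.04 -1; -0.12 -0.23 0 0 0 -0.06 -1; -0.16 -0.3 0 0 0 -0.088 -1; -0.18 -0.35 0 0 0 -0.088 -1; -0.18 -0.366 0.02 0 0 -0.088 -1; -0.18 -0.366 0.08 0 0 -0.088 -1; -0.18 -0.366 0.14 0 0 -0.088 -1; -0.18 -0.366 0.16 0 0 -0.088 -1; -0.18 -0.366 0.16 0 0 -0.088 -1; -0.18 -0.366 0.16 0 0 -0.088 -1"}}

```text
t: 9.48
position: [0.5051, -0.1991, 0.0978]
ee_rot: [[-0.988, 0.153, 0.002], [0.153, 0.988, -0.001], [-0.002, -0.001, -1.0]]
ft_force: [0.2, -0.5, -1.6]
gripper_width: 0.324
grip_force: 30.0
```

```bash
python3 - <<'E'
from h import *
s=telemetry.observe();print(s['position'],s['gripper_width'],s['grip_force'],s['ft_force'])
np.save('s3.npy',s,allow_pickle=True)
im=shot('wrist'); t=shot('side','side3.png')
cv2.imwrite('pics/w4.png',cv2.resize(im[60:320,160:480],None,fx=2.3,fy=2.3,interpolation=cv2.INTER_CUBIC)[:,:,::-1])
t=shot('top','top3.png')
E
```

```text
[ 0.50508196 -0.19914085  0.0978349 ] 0.32430496206184867 29.98731404542923 [ 0.15685895 -0.51739571 -1.55231837]
```

View pics/w4.png

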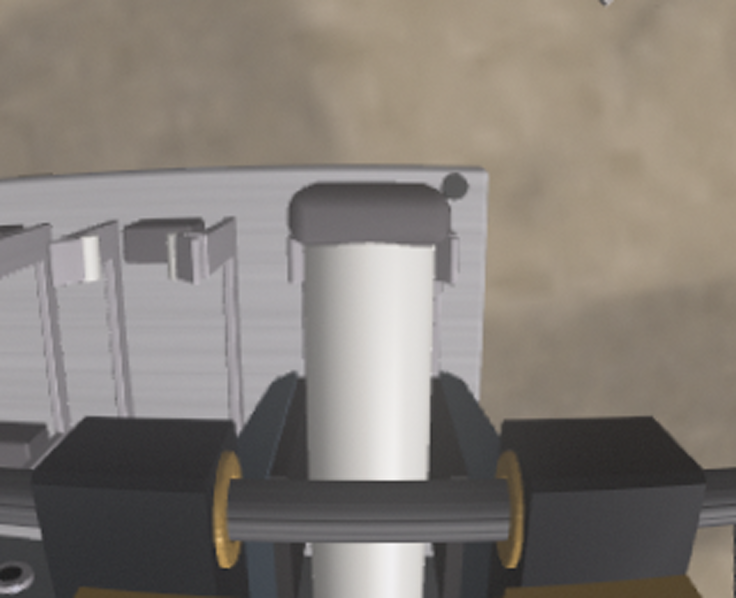

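The cartridge sits over the left bay. Its barrel is centred at px 369, against jaw edges at 288 and 458 (middle 373). I'll check the lengthwise fit numerically.

```bash
python3 - <<'E'
from h import *
np.set_printoptions(precision=4,suppress=True)
s=np.load('s3.npy',allow_pickle=True).item();R=s['ee_rot']
def loc(c,r,z): return 1e3*(R.T@(pt('wrist',160+c/2.3,60+r/2.3,z,s)-s['position']))[:2]
for z in(.056,.060,.066):print(z,'jawL top/bot',loc(290,237,z),loc(290,283,z),'R',loc(457,235,z),loc(455,284,z))
print('neigh jaw',loc(187,233,.062),loc(187,282,.062))
z=s['position'][2]+.0099
print('cap front edge/bar',loc(369,245,z+.015), 'cap far',loc(369,183,z+.017),loc(303,300,z),loc(434,300,z))
print('plate near edge',loc(440,168,.008),'screw',loc(455,186,.008))
E
```

```text
0.056 jawL top/bot [ 46.5311 -23.1223] [ 32.3283 -23.4235] R [47.2013 27.3438] [32.0526 27.1074]
0.06 jawL top/bot [ 47.0565 -22.6854] [ 33.1203 -22.9809] R [47.7141 26.8334] [32.8498 26.6015]
0.066 jawL top/bot [ 47.8446 -22.0301] [ 34.3083 -22.3171] R [48.4833 26.0678] [34.0455 25.8425]
neigh jaw [ 49.023  -53.5739] [ 34.0834 -54.3219]
cap front edge/bar [53.5482  0.5568] cap far [66.5361  0.5425] [ 38.5228 -14.7509] [38.5363 15.7403]
plate near edge [65.8065 26.7518] screw [59.2585 32.3726]
```

>>> {"method": "drive_tool", "body": {"series": "-0.001 0.002 0.02 0 0 0 -1; -0.001 0.002 0.04 0 0 0 -1; -0.001 0.002 0.05 0 0 0 -1; -0.001 0.002 0.056 0 0 0 -1; -0.001 0.002 0.062 0 0 0 -1; -0.001 0.002 0.066 0 0 0 -1; -0.001 0.002 0.066 0 0 0 -1"}}

```text
t: 10.5
position: [0.5057, -0.1979, 0.0468]
ee_rot: [[-0.988, 0.154, 0.001], [0.154, 0.988, -0.0], [-0.001, -0.0, -1.0]]
ft_force: [2.7, -2.2, -6.4]
gripper_width: 0.322
grip_force: 30.0
```

>>> {"method": "drive_tool", "body": {"series": "0 0 0.005 0 0 0 -1; 0 0 0.01 0 0 0 -1; 0 0 0.012 0 0 0 -1; 0 0 0.012 0 0 0 -1"}}

```text
t: 11.0
position: [0.5049, -0.1974, 0.0375]
ee_rot: [[-0.988, 0.154, -0.001], [0.154, 0.988, 0.001], [0.001, 0.0, -1.0]]
ft_force: [0.5, -2.4, -14.0]
gripper_width: 0.322
grip_force: 30.0
```

>>> {"method": "drive_tool", "body": {"series": "0 0 0.002 0 0 0 -1; 0 0 0.0035 0 0 0 -1; 0 0 0.0035 0 0 0 -1"}}

```text
t: 11.38
position: [0.5052, -0.1978, 0.0354]
ee_rot: [[-0.988, 0.153, -0.0], [0.153, 0.988, -0.0], [0.0, -0.0, -1.0]]
ft_force: [-1.2, -4.0, -6.2]
gripper_width: 0.321
grip_force: 30.0
```

>>> {"method": "drive_tool", "body": {"series": "0 0 0.0015 0 0 0 -1; 0 0 0.0015 0 0 0 0; 0 0 0.0015 0 0 0 0; 0 0 0.0015 0 0 0 0; 0 0 0 0 0 0 0; 0 0 -0.05 0 0 0 0; 0 0 -0.12 0 0 0 0; 0 0 -0.2 0 0 0 0; 0 0 -0.2 0 0 0 0"}}

```text
t: 12.5
position: [0.5075, -0.1987, 0.1898]
ee_rot: [[-0.988, 0.153, 0.007], [0.153, 0.988, -0.004], [-0.007, -0.002, -1.0]]
ft_force: [0.0, -0.1, -1.2]
gripper_width: 0.497
grip_force: 0.0
```

```bash
python3 - <<'E'
from h import *
s=telemetry.observe();print(s['position'],s['gripper_width'],s['ft_force'])
im=shot('wrist')
t=shot('top')
print('A seated?');carts(t,None,'top',.045,(.4,.62),(-.42,-.1)); print('B');carts(t,None,'top')
sd=shot('side')
a=cv2.resize(im[60:320,160:480],(640,520)); 
b=cv2.resize(sd[130:240,270:410],None,fx=3,fy=3,interpolation=cv2.INTER_CUBIC)
b=cv2.resize(b,(420,330)); c=np.zeros((520,800,3),np.uint8); c[:,:400]=cv2.resize(im[60:320,160:480],(400,520)); c[:314,400:]=cv2.resize(b,(400,314))
cv2.imwrite('pics/c5.png',c[:,:,::-1])
E
```

```text
[ 0.50746216 -0.1986666   0.18981887] 0.49671712781565697 [ 0.02383665 -0.07070693 -1.17569837]
A seated?
cart c=(0.4828 -0.1616) L=95 W=62 yaw=80.8
B
```

View pics/c5.png

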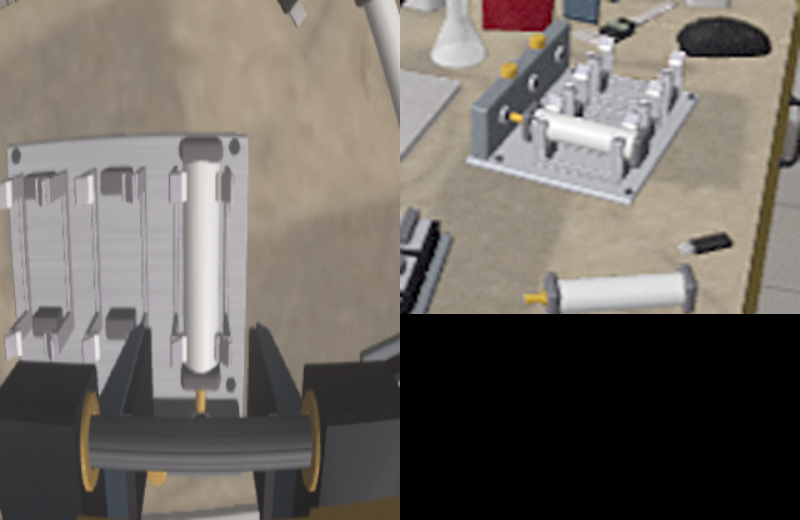

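The first cartridge sits between its clips with the nozzle at the manifold. Next I'll look at the second.

```bash
python3 - <<'E'
from h import *
go(.49,.0,.24,200)
E
```

```text
go [ 0.06    0.257  -0.0734] [ 0.0007 -0.001  -0.6407]
```

>>> {"method": "drive_tool", "body": {"series": "0.01 0.06 -0.06 0 0 -0.15 0.2; 0.03 0.13 -0.07 0 0 -0.3 0.2; 0.05 0.2 -0.07 0 0 -0.5 0.2; 0.06 0.257 -0.073 0 0 -0.64 0.2; 0.06 0.257 -0.073 0 0 -0.64 0.2; 0.06 0.257 -0.073 0 0 -0.64 0.2"}}

```text
t: 13.4
position: [0.4901, -0.0005, 0.2392]
ee_rot: [[-0.94, -0.341, -0.002], [-0.341, 0.94, -0.0], [0.002, 0.001, -1.0]]
ft_force: [-0.3, -0.5, -0.1]
gripper_width: 0.601
grip_force: 0.0
```

```bash
python3 - <<'E'
from h import *
s=telemetry.observe();print(s['position'],s['gripper_width'])
im=shot('wrist','w6.png')
r=carts(im,s)
hsv=cv2.cvtColor(im,cv2.COLOR_RGB2HSV)
m=cv2.inRange(hsv,(14,110,90),(28,255,255))
for c in cv2.findContours(m,cv2.RETR_EXTERNAL,cv2.CHAIN_APPROX_SIMPLE)[0]:
    if cv2.contourArea(c)>20:
        x=c[:,0].mean(0);print('brass',x,pt('wrist',*x,.017,s),c[:,0].min(0),c[:,0].max(0))
E
```

```text
[ 0.49007523 -0.00051589  0.23918346] 0.6006568946677542
cart c=(0.4267 0.0100) L=113 W=26 yaw=20.7
brass [409.24202128 320.80585106] [0.65230147 0.21158107 0.017     ] [235 309] [484 332]
brass [426.66071429 280.44642857] [0.57642787 0.20313638 0.017     ] [421 256] [431 304]
brass [215.70149254 279.11940299] [ 0.68215736 -0.09604843  0.017     ] [209 256] [225 304]
brass [112.19047619 209.        ] [ 0.63745044 -0.29142455  0.017     ] [106 203] [118 214]
brass [148.88235294 202.64705882] [ 0.60270083 -0.22521925  0.017     ] [146 198] [152 207]
brass [344.         195.44444444] [0.49758399 0.03675199 0.017     ] [340 191] [348 201]
brass [ 75.1  183.85] [ 0.62417437 -0.37945927  0.017     ] [ 70 178] [ 81 189]
brass [459.40816327 180.02040816] [0.42089004 0.1810216  0.017     ] [442 161] [474 201]
```

View pics/w6.png

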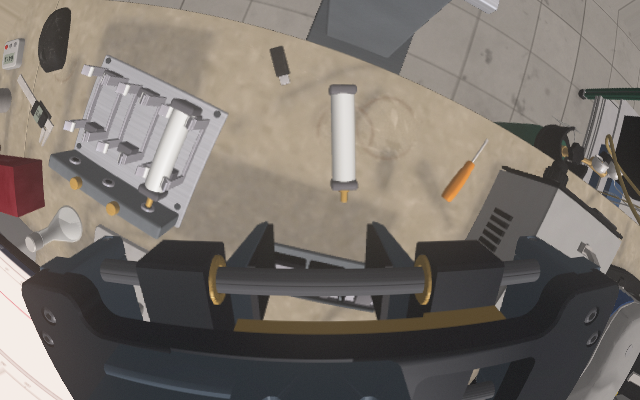

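The second cartridge hasn't moved (px (343,137), nozzle at (344,195)).

```bash
python3 - <<'E'
from h import *
go(.4272,.0097,.10,200.9);go(.4272,.0097,.0065,200.9)
E
```

```text
go [0.0739 0.0418 0.1859] [ 0.0006 -0.0019 -0.0224]
go [0.0737 0.0418 0.3106] [ 0.0006 -0.0019 -0.0224]
```

>>> {"method": "drive_tool", "body": {"series": "0.037 0.021 0.05 0 0 -0.022 0.3; 0.074 0.042 0.11 0 0 -0.022 0.3; 0.074 0.042 0.16 0 0 -0.022 0.3; 0.074 0.042 0.21 0 0 -0.022 0.3; 0.074 0.042 0.26 0 0 -0.022 0.3; 0.074 0.042 0.3 0 0 -0.022 0.3; 0.074 0.042 0.31 0 0 -0.022 0.3; 0.074 0.042 0.31 0 0 -0.022 0.3; 0.074 0.042 0.31 0 0 -0.022 -1; 0.074 0.042 0.31 0 0 -0.022 -1; 0.074 0.042 0.31 0 0 -0.022 -1; 0.074 0.042 0.31 0 0 -0.022 -1; 0.074 0.042 0.31 0 0 -0.022 -1; 0.074 0.042 0.31 0 0 -0.022 -1"}}

```text
t: 15.2
position: [0.4279, 0.0104, 0.0081]
ee_rot: [[-0.934, -0.358, 0.001], [-0.358, 0.934, -0.0], [-0.001, -0.0, -1.0]]
ft_force: [-1.2, 0.0, 9.9]
gripper_width: 0.323
grip_force: 30.0
```

>>> {"method": "drive_tool", "body": {"series": "0 0 -0.02 0 0 0 -1; 0 0 -0.07 0 0 0 -1; 0 0 -0.14 0 0 0 -1; 0 0 -0.22 0 0 0 -1; 0 0 -0.26 0 0 0 -1; 0 0 -0.26 0 0 0 -1"}}

```text
t: 15.95
position: [0.4285, 0.0103, 0.2046]
ee_rot: [[-0.934, -0.358, 0.004], [-0.358, 0.934, -0.0], [-0.004, -0.002, -1.0]]
ft_force: [0.6, 0.1, -1.7]
gripper_width: 0.324
grip_force: 30.0
```

```bash
python3 - <<'E'
from h import *
s=telemetry.observe();print(s['position'],s['gripper_width'],s['grip_force'])
go(.4822,-.346,.20,171.2);go(.4822,-.346,.10,171.2)
E
```

```text
[0.42851679 0.0103395  0.20459787] 0.32427063758107333 29.998318254947662
go [ 0.1032 -0.4693  0.0067] [-0.0012  0.0055  0.6615]
go [ 0.1037 -0.469   0.14  ] [-0.0012  0.0055  0.6615]
```

>>> {"method": "drive_tool", "body": {"series": "0.02 -0.07 0 0 0 0.1 -1; 0.04 -0.15 0 0 0 0.25 -1; 0.06 -0.23 0 0 0 0.4 -1; 0.08 -0.31 0 0 0 0.55 -1; 0.1 -0.39 0 0 0 0.661 -1; 0.1035 -0.45 0 0 0 0.661 -1; 0.1035 -0.469 0.02 0 0 0.661 -1; 0.1035 -0.469 0.07 0 0 0.661 -1; 0.1035 -0.469 0.12 0 0 0.661 -1; 0.1035 -0.469 0.138 0 0 0.661 -1; 0.1035 -0.469 0.138 0 0 0.661 -1; 0.1035 -0.469 0.138 0 0 0.661 -1"}}

```text
t: 17.45
position: [0.4814, -0.3461, 0.1002]
ee_rot: [[-0.988, 0.152, 0.001], [0.152, 0.988, -0.001], [-0.001, -0.001, -1.0]]
ft_force: [0.5, 0.1, -1.1]
gripper_width: 0.323
grip_force: 30.0
```

```bash
python3 - <<'E'
from h import *
s=telemetry.observe();print(s['position'],s['gripper_width'],s['grip_force'],s['ft_force'])
np.save('s4.npy',s,allow_pickle=True)
im=shot('wrist')
cv2.imwrite('pics/w7.png',cv2.resize(im[60:320,160:480],None,fx=2.3,fy=2.3,interpolation=cv2.INTER_CUBIC)[:,:,::-1])
E
```

```text
[ 0.48139546 -0.34609026  0.10021659] 0.32254151734771663 29.998298585414886 [ 0.51361026  0.13409476 -1.13015376]
```

View pics/w7.png

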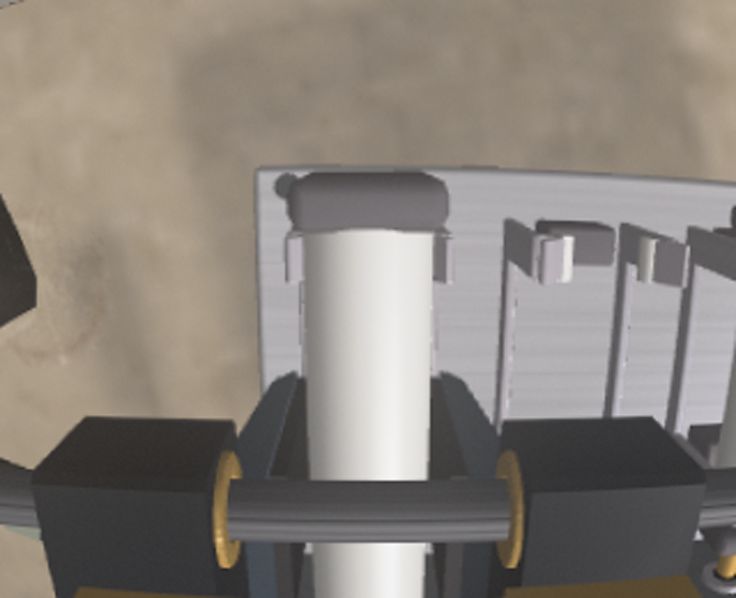

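The barrel is centred in y (369 against jaw middle 369), but it sits about 3 mm towards the robot lengthwise. I'll shift it forward and press.

>>> {"method": "drive_tool", "body": {"series": "-0.004 0 0.02 0 0 0 -1; -0.0045 0 0.04 0 0 0 -1; -0.0045 0 0.05 0 0 0 -1; -0.0045 0 0.056 0 0 0 -1; -0.0045 0 0.062 0 0 0 -1; -0.0045 0 0.067 0 0 0 -1; -0.0045 0 0.072 0 0 0 -1; -0.0045 0 0.078 0 0 0 -1; -0.0045 0 0.081 0 0 0 -1; -0.0045 0 0.081 0 0 0 -1"}}

```text
t: 18.75
position: [0.484, -0.3461, 0.0378]
ee_rot: [[-0.988, 0.153, -0.001], [0.153, 0.988, 0.001], [0.001, 0.001, -1.0]]
ft_force: [2.5, -1.5, -12.8]
gripper_width: 0.325
grip_force: 30.0
```

>>> {"method": "drive_tool", "body": {"series": "0 0 0.0015 0 0 0 -1; 0 0 0.003 0 0 0 -1; 0 0 0.003 0 0 0 -1; 0 0 0.003 0 0 0 -1"}}

```text
t: 19.25
position: [0.4841, -0.3464, 0.0362]
ee_rot: [[-0.988, 0.153, -0.0], [0.153, 0.988, -0.0], [0.0, -0.0, -1.0]]
ft_force: [-1.1, -2.3, -3.9]
gripper_width: 0.322
grip_force: 30.0
```

>>> {"method": "drive_tool", "body": {"series": "0 0 0.001 0 0 0 -1; 0 0 0.001 0 0 0 0; 0 0 0.001 0 0 0 0; 0 0 0.001 0 0 0 0; 0 0 0 0 0 0 0; 0 0 -0.05 0 0 0 0; 0 0 -0.12 0 0 0 -0.5; 0.04 0.05 -0.2 0 0 0 -1; -0.1 0.13 -0.24 0 0 0 -1; -0.1 0.13 -0.24 0 0 0 -1; -0.1 0.13 -0.24 0 0 0 -1"}}

```text
t: 20.62
position: [0.5767, -0.2599, 0.2177]
ee_rot: [[-0.989, 0.15, 0.004], [0.15, 0.989, -0.001], [-0.004, -0.001, -1.0]]
ft_force: [-0.2, -0.5, 1.0]
gripper_width: 0.007
grip_force: 0.0
```

```bash
python3 - <<'E'
from h import *
s=telemetry.observe();print(s['position'],s['gripper_width'],s['ft_force'])
np.save('s5.npy',s,allow_pickle=True)
im=shot('wrist'); sd=shot('side')
c=np.zeros((600,800,3),np.uint8)
c[:300,:]=cv2.resize(im[10:250,0:640],(800,300)); c[300:,:400]=cv2.resize(sd[130:220,280:400],(400,300),interpolation=cv2.INTER_CUBIC)
t=shot('top');c[300:,400:]=cv2.resize(t[140:290,210:470],(400,300))
cv2.imwrite('pics/c8.png',c[:,:,::-1])
go(.6163,.108,.20,185)
E
```

```text
[ 0.57672382 -0.25990835  0.21772132] 0.007258605413954736 [-0.1703121  -0.54409335  1.00203653]
go [0.0173 0.4957 0.0209] [ 0.0005 -0.0016 -0.306 ]
```

View pics/c8.png

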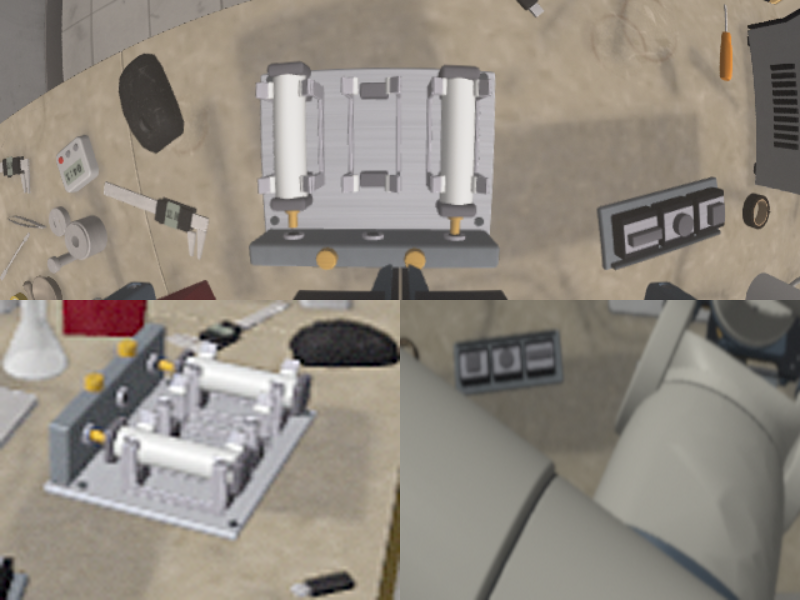

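Both cartridges are seated in the left and right bays, with the middle bay empty and no cartridge left on the bench. Next is the square key.

>>> {"method": "drive_tool", "body": {"series": "0 0.08 0 0 0 -0.05 -1; 0 0.16 0 0 0 -0.12 -1; 0.01 0.24 0 0 0 -0.2 -1; 0.015 0.32 0 0 0 -0.25 -1; 0.017 0.4 0 0 0 -0.306 -1; 0.017 0.47 0.03 0 0 -0.306 -1; 0.017 0.495 0.08 0 0 -0.306 -1; 0.017 0.495 0.13 0 0 -0.306 -1; 0.017 0.495 0.17 0 0 -0.306 -1; 0.017 0.495 0.19 0 0 -0.306 -1; 0.017 0.495 0.19 0 0 -0.306 -1; 0.017 0.495 0.19 0 0 -0.306 -1"}}

```text
t: 22.28
position: [0.6179, 0.1071, 0.0748]
ee_rot: [[-0.996, -0.086, 0.001], [-0.086, 0.996, 0.0], [-0.001, -0.0, -1.0]]
ft_force: [0.1, -0.1, 0.4]
gripper_width: 0.007
grip_force: 0.0
```

```bash
python3 - <<'E'
from h import *
print(telemetry.observe()['position']);go(.6165,.1075,.0418,185)
E
```

```text
[0.6178699  0.10707277 0.07478121]
go [0.0018 0.0007 0.044 ] [-0.      0.0018 -0.0009]
```

>>> {"method": "drive_tool", "body": {"series": "0.001 0 0.02 0 0 0 -1; 0.001 0 0.032 0 0 0 -1; 0.001 0 0.038 0 0 0 -1; 0.001 0 0.042 0 0 0 -1; 0.001 0 0.0445 0 0 0 -1; 0.001 0 0.0445 0 0 0 -1; 0.001 0 0.0445 0 0 0 -1"}}

```text
t: 23.15
position: [0.6164, 0.1073, 0.0417]
ee_rot: [[-0.996, -0.087, 0.0], [-0.087, 0.996, -0.0], [-0.0, -0.0, -1.0]]
ft_force: [-8.3, -1.3, 24.9]
gripper_width: 0.004
grip_force: 12.2
```

```bash
python3 - <<'E'
from h import *
go(.6222,.0517,.075,185);go(.6222,.0517,.0418,185);go(.6265,-.003,.075,185);go(.6265,-.003,.0418,185)
E
```

```text
go [-0.0012 -0.0745 -0.0444] [-0.0002  0.0004 -0.0001]
go [-0.0012 -0.0745 -0.0002] [-0.0002  0.0004 -0.0001]
go [-0.0006 -0.1477 -0.0444] [-0.0002  0.0004 -0.0001]
go [-0.0006 -0.1476 -0.0002] [-0.0002  0.0004 -0.0001]
```

>>> {"method": "drive_tool", "body": {"series": "0 0 -0.02 0 0 0 -1; 0 0 -0.045 0 0 0 -1; 0 0 -0.045 0 0 0 -1; -0.001 -0.04 -0.045 0 0 0 -1; -0.001 -0.0745 -0.045 0 0 0 -1; -0.001 -0.0745 -0.045 0 0 0 -1; -0.001 -0.0745 -0.045 0 0 0 -1; -0.001 -0.0745 -0.02 0 0 0 -1; -0.001 -0.0745 -0.01 0 0 0 -1; -0.001 -0.0745 -0.004 0 0 0 -1; -0.001 -0.0745 0 0 0 0 -1; -0.001 -0.0745 0 0 0 0 -1; -0.001 -0.0745 0 0 0 0 -1"}}

```text
t: 24.78
position: [0.622, 0.0522, 0.0417]
ee_rot: [[-0.996, -0.087, 0.0], [-0.087, 0.996, 0.0], [-0.0, 0.0, -1.0]]
ft_force: [-8.4, 2.9, 22.2]
gripper_width: 0.007
grip_force: 11.0
```

Round is fully down again, so next is the bar, then I'll withdraw.

>>> {"method": "drive_tool", "body": {"series": "0 0 -0.02 0 0 0 -1; 0 0 -0.045 0 0 0 -1; 0 0 -0.045 0 0 0 -1; 0 -0.04 -0.045 0 0 0 -1; 0 -0.0735 -0.045 0 0 0 -1; 0 -0.0735 -0.045 0 0 0 -1; 0 -0.0735 -0.045 0 0 0 -1; 0 -0.0735 -0.02 0 0 0 -1; 0 -0.0735 -0.01 0 0 0 -1; 0 -0.0735 -0.004 0 0 0 -1; 0 -0.0735 0 0 0 0 -1; 0 -0.0735 0 0 0 0 -1; 0 -0.0735 0 0 0 0 -1"}}

```text
t: 26.4
position: [0.6268, -0.0026, 0.0417]
ee_rot: [[-0.996, -0.087, 0.0], [-0.087, 0.996, 0.0], [-0.0, 0.0, -1.0]]
ft_force: [-7.5, 3.6, 20.5]
gripper_width: 0.005
grip_force: 10.5
```

>>> {"method": "drive_tool", "body": {"series": "0 0 -0.02 0 0 0 -1; 0 0 -0.06 0 0 0 -1; 0 0 -0.14 0 0 0 -1; 0 0 -0.22 0 0 0 -1; 0 0 -0.3 0 0 0 -1; 0 0 -0.38 0 0 0 -1; 0 0 -0.38 0 0 0 -1; 0 0 -0.38 0 0 0 -1"}}

```text
t: 27.4
position: [0.6267, -0.0032, 0.3255]
ee_rot: [[-0.996, -0.087, 0.0], [-0.087, 0.996, -0.0], [-0.0, -0.0, -1.0]]
ft_force: [0.3, -0.5, -0.4]
gripper_width: 0.005
grip_force: 0.0
```

```bash
python3 - <<'E'
from h import *
im=shot('wrist'); sd=shot('side')
c=np.zeros((600,800,3),np.uint8)
c[:400]=cv2.resize(im[20:240],(800,400)); c[400:,:267]=cv2.resize(sd[130:220,280:400],(267,200),interpolation=cv2.INTER_CUBIC)
cv2.imwrite('pics/c9.png',c[:,:,::-1])
E
```

```text
(no output)
```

View pics/c9.png

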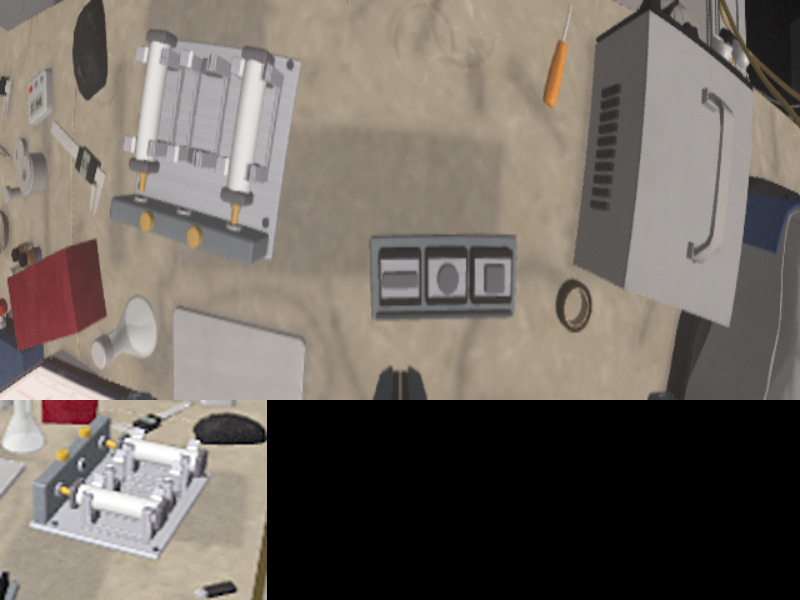

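Both cartridges are still seated, the bystanders haven't moved and the arm is clear, so I'll hand in.

```bash
python3 -c "
from workcell import ctrl
print(ctrl.hand_in())"
```

```text
the job is handed in; nothing more can be done
None
```

I paused the dryer with the round key, snapped both cartridges on the bench into the left and right bays with nozzles to the manifold, restarted with square, round, then bar, and handed in at about 27 s; no verdict was returned.

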